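# Roll the reel spindle into its V-rest

### The arm

A 6-joint arm with a two-finger parallel gripper is mounted at the origin on the work surface. World frame = base frame: x ahead of the robot, y to its left, z up, the work surface at z = 0. Lengths are in mm, angles in rad, forces in N, time in s.
With the tool pointing down it reaches from about 300 to 750 mm from the base axis. Payload 8.5 kg.
Tool frame: the origin (TCP) lies between the finger pads; the fingertips stand 8 mm ahead of it and the grasp point (between the pads) lies 11 mm behind it; z points along the fingers, y is the line along which they close (so a half turn about z gives the same grasp; the last joint's range is limited). The gripper opens to 85 mm and grips with 20 to 120 N. Pads are 22 mm wide; open, the fingers measure 114 mm over their backs; the gripper's body (76 mm by 85 mm) begins 54 mm behind the grasp point. The pads swing forward as they close: fully open they stand 13 mm farther back than shut.
Start: joints at [-1.505, 0.381, 1.297, -0, 1.464, -0.215], TCP at [152.413, -528.442, 239.322] pointing down, gripper open.
Joint ranges: [-3.11, 3.11], [-0.89, 2.33], [0.22, 2.48], [-1.42, 4.56], [0.17, 2.85], [-2.88, 2.88]. Speed limits (rad/s): [2.39, 2.39, 3.14, 3.14, 3.14, 3.14].

### API

Orientations are given as a unit quaternion [w, x, y, z].
In Python, from cell import env, imaging, job, spotter gives the robot as it stands.
- The arm moves only by the tool send_rows, never from a script. Its argument "targets" is a list that holds one entry, the list of rows, each a list of 5 numbers: the shift along the tool's x, y, z in cm, then the turn about the tool's z in degrees, then the opening, from -1 (shut) to 1 (fully open), so that 0 is half open. In form: [[[dx, dy, dz, yaw, fingers], ...]]. A call has 1 to 8 rows; each row is the pose to reach, as a shift and turn from the pose commanded when the call began, along the tool's axes at that moment; what a row does not reach only later rows make up. A row lasts 1/12 s, in which the tool goes at most 41.7 mm and 7.16 degrees, less where a joint would pass 70% of its speed; a pose out of reach is approached as far as the arm can. A call with a gripper value outside its range is refused whole. The fingers move at their own pace and stop on an object; the grip force is fixed at half the most. Time passes only in rows, so rows that repeat a pose let the fingers close. It gives the time, the measured TCP pose, the force, the opening and the grip force at its end, in the units of the state.
- env.read_state(): the state, without advancing time (a new reading comes with each control period).
- imaging.snapshot(name): name is "scene" or "top" or "wrist"; returns the picture (400x640x3 uint8, red, green, blue); there is no depth.
- imaging.calibration(name): a dict with "fovy" (degrees; the focal length in pixels is half the picture's height over the tangent of half this angle, whatever the lens; pixels are square), "cx", "cy" (the principal point, pixels), "pose" (4x4, takes a point from camera to world coordinates); the wrist camera has in their place "hand_eye" (4x4, takes a point from camera to tool coordinates, whose origin is the TCP and whose axes are the flange's). Camera axes: x right, y down, z forward; pixel columns grow to the right and rows downward; lengths in mm; the calibration is good to about 2 mm. A picture is of the moment at which its call begins: read the wrist's pose just before it. calibration takes no time and is no camera call.
- job.finish_job(): hands the job in; it is judged then, once.
Trained networks look in the newest picture that a camera, given by its name, has taken for a name from the list of things; names that differ only in an ending like _2 or _b are one class to them, and where a whole thing is asked for, a point or a joint stands for the part that bears it (a point fixed in the world has none). Each returns a list of dicts, best first, with "conf" (0 to 1); they miss things now and then, are a little off and sometimes report something else, mostly with a low value. They report only what shows in the picture. A call takes as long as a camera call. They do not tell look-alikes from the thing itself.
- spotter.search_frame(label, camera): "xyz" ([x, y, z] in mm, in the coordinates of the camera as it stood for that picture, good to about 4 mm: the middle of the surface that is visible of it).
- spotter.regions_of(label, camera): "pixels" (400x640 bool, what is visible of it).
The state is a dict: "clock": time; "qpos": joint angles; "qd": joint speeds; "effort": joint torques, N m; "position": TCP position; "tool_rot": TCP orientation; "ft_force": force on the tool from outside, world axes, zero at the start; "torque": the same for the moment, N m; "grip_width": opening from 0.0 (shut) to 1.0 (fully open); "grip_force": force on a finger pad.
Only numpy, scipy, OpenCV 4.12 (cv2) and the standard library are available. Lean on these libraries where they do the work, as an engineer would, in place of code of your own. Each camera call takes 0.05 s, during which the arm holds its last target. There are 200 camera calls.

### The job

Get the film reel spindle ready for loading: with the fingers, push the loose aluminium tube from its side so that it rolls along the counter, up the ramp of the blue V-rest and into the groove, where it must lie still, fully down and sticking out past both ends of the rest. Only push it: do not pick it up or lift it off the counter or the rest. Leave the lens case, shoe adapter, amber filter and brass cover where they are, and finish with the hand clear of everything.

Things in the scene. Friction and masses are not known exactly. Their poses are not given: they have to be found in the camera images.
- spindle: Loose reel spindle: polished, slippery silver aluminium tube, closed ends, an orange band at each end; 36 mm diameter, 150 mm long, about 0.25 kg, on its side on the counter. Origin at its middle, on its axis (18 mm above the counter at the start); x runs along the tube, y and z turn with it. It rolls freely straight across its axis and resists sliding along it.
- rest: Blue plastic V-rest fixed to the counter, 100 mm long; x level along the groove, z up, origin on the counter under the middle of the V's bottom. The tube comes in from the -y side. Profile as (y, z) in mm: ramp from (-78, 0) up to the lip (-18, 12.4), groove down to (0, 2), back up at 45 degrees to (32, 34), flat to (46, 34), straight down. Fixed place and yaw vary.
- rest_seat (a point): Where the tube's middle lies when it is centred and fully down in the groove: at (0, -3, 24.5) mm in the rest's frame; the tube then sticks out 25 mm past each end of the rest. Axes as the rest's.
- rest_lip (a point): Middle of the lip between ramp and groove, at (0, -18, 12.4) mm in the rest's frame. The tube rolls into the groove by itself once its axis is past this lip. At the start the tube lies on the bare counter 160 to 220 mm to the -y side of the rest's origin, up to 12 mm off centre along x and up to 0.15 rad askew.
- lens_case: Grey rigid plastic lens case, 85 x 60 x 36 mm, loose; origin at the centre of its underside. Leave alone.
- shoe_adapter: Silver flash shoe adapter, 36 x 30 mm, 30 mm high, loose; origin at the centre of its underside. Leave alone.
- amber_filter: Round amber filter in a black ring, 73 mm in diameter, 9.5 mm high, loose, lying flat; origin at the centre of its underside. Leave alone.
- brass_cover: Brass hot-shoe cover, 24 x 22 mm, 12 mm high, loose; origin at the centre of its underside. Leave alone.
Not all that is in view belongs to the job. Of the things that look like the spindle, take the one that is farthest to the robot's left at the start.

How it is judged:
By the outcome, as a careful person would: the job done as asked, in the order asked, and still so for the second after the job is handed in, with the robot touching nothing.
It also fails if it takes over 45 s, if anything falls off the work surface, if the arm or the gripper's body presses on something with over 40 N, if the wrist force passes 120 N, or if a joint passes its speed limit or range.

## Working session

There is one attempt and no reset: what is moved stays moved. The work goes in short steps, Python scripts to look and compute and a tool call to move; the robot and the scene stay as the last step left them, time stands still between calls to the robot, and variables do not carry over. Pictures are saved under pics/ and viewed, at most 10 in all, crops included, and the job is handed in when it is done.

Besides the shell and the picture viewer there is one more tool, called as name(argument=value, ...) on one line, values as JSON. send_rows: Moves the arm, as the interface text tells. Its arguments: {"type":"object","properties":{"targets":{"type":"array","items":{"type":"array","items":{"type":"array","items":{"type":"number"}}}}},"required":["targets"]}

```bash
mkdir -p pics; cat > h.py <<'E'
import numpy as np, cv2
from cell import env, imaging, job, spotter
from scipy.spatial.transform import Rotation as R
def ray(cam,u,v):
    c=imaging.calibration(cam); f=200/np.tan(np.radians(c['fovy'])/2)
    P=np.array(c['pose']); d=P[:3,:3]@np.array([(u-c['cx'])/f,(v-c['cy'])/f,1]); return P[:3,3],d
def onz(cam,u,v,z):
    o,d=ray(cam,u,v); return o+d*(z-o[2])/d[2]
E
python3 - <<'E'
from h import *
s=env.read_state(); print(s['clock'],s['position'],s['tool_rot'])
for n in ['scene','top']:
    cv2.imwrite(f'pics/{n}0.png',imaging.snapshot(n)[:,:,::-1]); c=imaging.calibration(n); P=np.array(c['pose'])
    print(n,c['fovy'],c['cx'],c['cy'],P.round(2).tolist())
    for l in ['spindle','rest','lens_case','shoe_adapter','amber_filter','brass_cover']:
        for d in spotter.search_frame(l,n): print(l,round(d['conf'],2),(P@np.r_[d['xyz'],1])[:3].round(0))
E
```

```text
0.0 [ 152.39729153 -528.17481368  238.71303129] [-7.29845547e-04  9.90159016e-01  1.39944945e-01  4.51595194e-05]
scene 52.66581271634049 316.86318537077136 200.25275717581394 [[-0.6, 0.65, -0.47, 971.66], [0.8, 0.48, -0.36, 229.57], [-0.01, -0.59, -0.81, 674.86], [0.0, 0.0, 0.0, 1.0]]
spindle 0.92 [ 537. -136.   29.]
spindle 0.89 [ 683. -248.   35.]
spindle 0.77 [ 509. -328.   36.]
spindle 0.48 [372. 104.  10.]
rest 0.63 [549.  62.  12.]
lens_case 0.74 [726. -35.  40.]
shoe_adapter 0.58 [373.  14.  12.]
amber_filter 0.63 [368. 106.   5.]
amber_filter 0.56 [ 536. -135.   27.]
brass_cover 0.65 [718.  91.  13.]
brass_cover 0.2 [551.  62.  11.]
top 45.3412381747705 313.38936581794275 198.52578595404384 [[0.03, -0.98, 0.18, 396.13], [-1.0, -0.03, 0.02, -74.25], [-0.01, -0.18, -0.98, 1112.3], [0.0, 0.0, 0.0, 1.0]]
spindle 0.92 [ 524. -140.   34.]
spindle 0.85 [ 492. -338.   30.]
spindle 0.74 [ 666. -265.   34.]
spindle 0.64 [543.  60.   8.]
rest 0.81 [539.  62.   8.]
lens_case 0.6 [715. -36.  35.]
shoe_adapter 0.54 [363.   4.  23.]
amber_filter 0.57 [366. 108.   8.]
brass_cover 0.5 [705.  91.   9.]
```

View pics/top0.png

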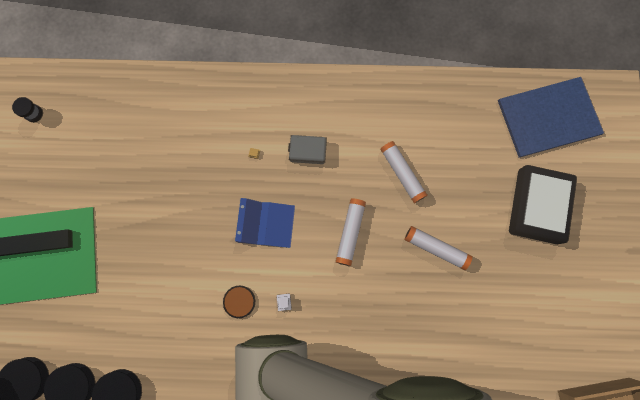

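View pics/scene0.png

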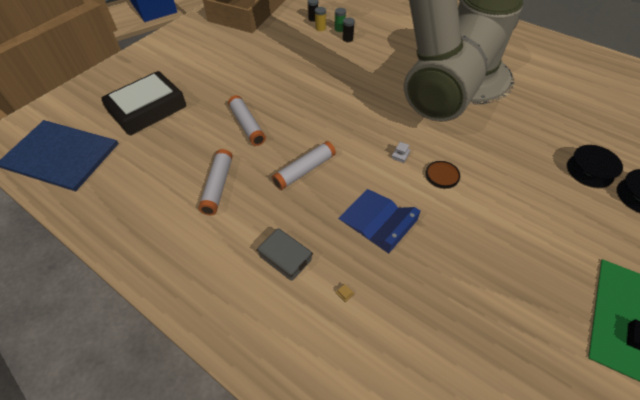

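The top view shows the target tube at about (351,232), with the bands at (357,202) and (344,262). The rest is at (265,224), with its tall side at left (+y). The two decoy tubes are farther right. Next I fit the known shapes to the masks in both views.

```bash
cat >> h.py <<'E'
from scipy.optimize import minimize
def proj(cam,X):
    c=imaging.calibration(cam); f=200/np.tan(np.radians(c['fovy'])/2); P=np.linalg.inv(np.array(c['pose']))
    Y=X@P[:3,:3].T+P[:3,3]; return np.c_[Y[:,0]/Y[:,2]*f+c['cx'],Y[:,1]/Y[:,2]*f+c['cy']]
def place(x,y,a,L): 
    c,s=np.cos(a),np.sin(a); return L@np.array([[c,s,0],[-s,c,0],[0,0,1]])+[x,y,0]
prof=np.array([(-78,0),(-18,12.4),(0,2),(32,34),(46,34),(46,0)],float)
def restpolys(p):
    a,b=[place(*p,np.c_[np.full(6,e),prof]) for e in(-50,50)]
    return [a,b]+[np.array([a[i],a[i-5],b[i-5],b[i]]) for i in range(6)]
def tubepolys(p,z=18):
    t=np.linspace(0,2*np.pi,40); r=18
    return [place(*p[:3],np.r_[tuple(np.c_[np.full(40,e),r*np.cos(t),z+r*np.sin(t)] for e in(-75,75))])]
def render(cam,polys,hull=False):
    m=np.zeros((1600,2560),np.uint8)
    for q in polys:
        u=((proj(cam,q)+.5)*4*16).astype(np.int32)
        if hull: u=cv2.convexHull(u)
        cv2.fillPoly(m,[u],1,shift=4)
    return cv2.resize(m.astype(np.float32),(640,400),interpolation=cv2.INTER_AREA)
def fit(masks,polyf,p0,hull=False):
    S=np.array([10,10,.1])
    g=lambda q:sum(np.abs(render(c,polyf(q*S),hull)-m).sum() for c,m in masks.items())
    r=minimize(g,np.array(p0)/S,method='Nelder-Mead',options=dict(initial_simplex=np.array(p0)/S+np.vstack([np.zeros(3),np.eye(3)]),xatol=.01,fatol=.5,maxiter=150))
    return r.x*S,r.fun
def mask(l,cam,near):
    b=None
    for d in spotter.regions_of(l,cam):
        v,u=np.nonzero(d['pixels']); e=np.hypot(u.mean()-near[0],v.mean()-near[1])
        if b is None or e<b[0]: b=(e,d['pixels'])
    print(l,cam,b[0],b[1].sum()); return b[1].astype(np.float32)
E
python3 - <<'E'
from h import *
M={};T={};I={}
for n,r,t in [('scene',(380,220),(305,165)),('top',(265,224),(351,232))]:
    I[n]=imaging.snapshot(n); M[n]=mask('rest',n,r); T[n]=mask('spindle',n,t)
for k in (['scene'],['top'],['scene','top']):
    p,e=fit({c:M[c] for c in k},restpolys,[545,45,0]); q,f=fit({c:T[c] for c in k},tubepolys,[530,-140,-.15],True)
    c,s=np.cos(p[2]),np.sin(p[2]); d=q[:2]-p[:2]
    print(k,p.round(3),e,q.round(3),f,'tube in rest',(c*d[0]+s*d[1]).round(1),(-s*d[0]+c*d[1]).round(1),(q[2]-p[2]).round(3))
for n in I:
    im=I[n][:,:,::-1].copy()
    for z in restpolys(p): cv2.polylines(im,[proj(n,z).round().astype(int)],1,(0,255,255))
    cv2.polylines(im,[cv2.convexHull(proj(n,tubepolys(q)[0]).round().astype(int))],1,(0,255,0)); I[n]=im
cv2.imwrite('pics/fit.png',np.hstack([cv2.resize(I['scene'][120:270,230:430],None,fx=2,fy=2),cv2.resize(I['top'][170:320,220:420],None,fx=2,fy=2)]))
E
```

```text
rest scene 0.5793394531536584 2749
spindle scene 2.205956452780474 1167
rest top 1.0437424606439551 2387
spindle top 0.8011491936882914 1055
['scene'] [ 5.43123e+02  6.84940e+01 -6.30000e-02] 93.9375 [ 5.26615e+02 -1.43710e+02 -2.22000e-01] 55.3125 tube in rest -3.1 -212.8 -0.159
['top'] [ 5.43726e+02  7.12340e+01 -6.90000e-02] 62.3125 [ 5.26573e+02 -1.41834e+02 -2.23000e-01] 51.625 tube in rest -2.4 -213.7 -0.154
['scene', 'top'] [ 5.43336e+02  6.94080e+01 -6.50000e-02] 193.9375 [ 5.26927e+02 -1.42428e+02 -2.24000e-01] 128.875 tube in rest -2.6 -212.5 -0.159
```

View pics/fit.png

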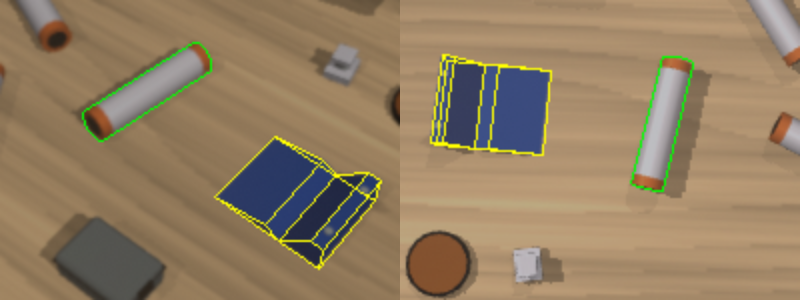

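The model outlines match both views. The rest is at about (543.4, 69.5) with yaw -0.066. The tube is at (526.8, -142.4) with yaw -0.224, which puts it 212.5 mm out and 0.158 rad askew, both within the stated ranges. I'll push with the open fingers as a fork lying parallel to the tube.

send_rows(targets=[[[2,-1,0,-3,1],[5,-2.5,0,-8,1],[8.5,-4.2,0,-15,1],[12,-5.9,0,-22,1],[15.5,-7.6,0,-29,1],[19,-9.3,0,-36,1],[22.5,-11,0,-43,1],[26,-12.7,0,-50,1]]])

```text
clock: 1.67
position: [368.1, -332.9, 239.5]
tool_rot: [0.0, 0.837, 0.548, 0.0]
ft_force: [1.0, -1.6, 0.7]
grip_width: 1.003
grip_force: 0.0
```

```bash
cat >> h.py <<'E'
def go(x,y,z,ang):
    s=env.read_state(); q=s['tool_rot']; A=R.from_quat([*q[1:],q[0]]).as_matrix(); p=np.array(s['position'])
    a=np.arctan2(A[1,0],A[0,0]); print('t',round(s['clock'],2),'pos',p.round(1),'ang',a.round(4),'tilt',A[2,2].round(4),'F',np.round(s['ft_force'],1))
    print('tool cm',((np.array([x,y,z])-p)@A/10).round(2),'yaw',np.degrees(a-ang).round(2))
E
python3 -c "
from h import *
go(514,-200,60,1.347)"
```

```text
t 1.67 pos [ 368.1 -332.9  239.5] ang 1.1593 tilt -1.0 F [ 1.  -1.6  0.7]
tool cm [18.02  8.05 17.95] yaw -10.75
```

send_rows(targets=[[[3.5,1.6,2,-4,1],[7,3.1,5,-8,1],[10.5,4.7,8,-10.8,1],[13.5,6,11,-10.8,1],[16,7.2,14,-10.8,1],[17.5,7.9,16.5,-10.8,1],[18,8.05,18,-10.8,1],[18,8.05,18,-10.8,1]]])

```text
clock: 2.33
position: [513.0, -199.8, 55.5]
tool_rot: [-0.003, 0.782, 0.623, -0.001]
ft_force: [-0.9, 1.0, 0.2]
grip_width: 1.003
grip_force: 0.0
```

```bash
python3 -c "
from h import *
go(514,-200,20,1.347)
cv2.imwrite('pics/s1.png',cv2.resize(imaging.snapshot('scene')[80:280,160:420,::-1],None,fx=3,fy=3))"
```

```text
t 2.33 pos [ 513.  -199.8   55.5] ang 1.3447 tilt -1.0 F [-0.9  1.   0.2]
tool cm [-0.01  0.12  3.55] yaw -0.13
```

View pics/s1.png

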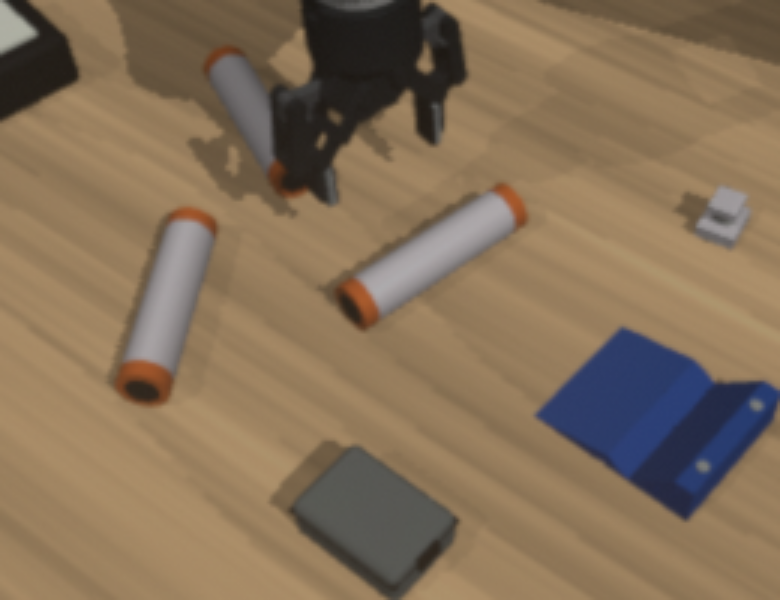

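The fork is parallel to the tube and clear of the decoys, with the fingertips at crop (330,200) and (432,140). Next I find the tip height from those rays.

```bash
python3 -c "
from h import *
for u,v in [(330/3+160,200/3+80),(432/3+160,140/3+80)]:
    for z in (40,50,60): 
        w=onz('scene',u,v,z)-[513,-199.8,0]; print(z,'along tube',(w@[.975,-.222,0]).round(1),'ahead',(w@[.222,.975,0]).round(1))"
```

```text
40 along tube 35.0 ahead -14.6
50 along tube 40.0 ahead -6.2
60 along tube 45.0 ahead 2.3
40 along tube -60.1 ahead -14.2
50 along tube -53.6 ahead -5.8
60 along tube -47.1 ahead 2.6
```

send_rows(targets=[[[0,0.1,0.5,0,1],[0,0.1,1,0,1],[0,0.1,1.5,0,1],[0,0.1,2,0,1],[0,0.1,2.5,0,1],[0,0.1,3,0,1],[0,0.1,3.2,0,1],[0,0.1,3.2,0,1]]])

```text
clock: 3.05
position: [514.3, -202.6, 26.8]
tool_rot: [-0.0, 0.783, 0.622, -0.0]
ft_force: [-0.1, -0.3, -0.2]
grip_width: 1.001
grip_force: 0.0
```

send_rows(targets=[[[0,0,0.5,0,1],[0,0,1,0,1],[0,0,1.4,0,1],[0,0,1.6,0,1],[0,0,1.6,0,1]]])

```text
clock: 3.47
position: [514.3, -202.5, 10.7]
tool_rot: [-0.0, 0.783, 0.622, -0.0]
ft_force: [0.1, 1.0, 0.0]
grip_width: 1.001
grip_force: 0.0
```

```bash
python3 -c "
from h import *
go(514,-200,5,1.347)
cv2.imwrite('pics/s2.png',cv2.resize(imaging.snapshot('scene')[100:200,200:350,::-1],None,fx=5,fy=5))"
```

```text
t 3.47 pos [ 514.3 -202.5   10.7] ang 1.342 tilt -1.0 F [0.1 1.  0. ]
tool cm [ 0.24 -0.09  0.57] yaw -0.29
```

View pics/s2.png

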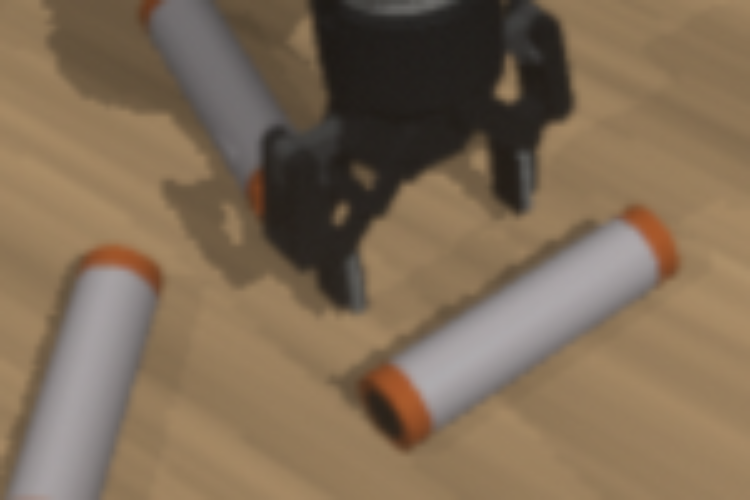

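The tips are at crop (358,308) and (525,212), not touching the counter and behind the tube.

```bash
python3 -c "
from h import *
for u,v in [(358/5+200,308/5+100),(525/5+200,212/5+100)]:
    for z in (0,8,16): 
        w=onz('scene',u,v,z)-[514.3,-202.5,0]; print(z,'along',(w@[.975,-.222,0]).round(1),'ahead',(w@[.222,.975,0]).round(1))"
```

```text
0 along 37.9 ahead -6.6
8 along 41.6 ahead -0.3
16 along 45.3 ahead 5.9
0 along -56.4 ahead -3.6
8 along -51.6 ahead 2.7
16 along -46.7 ahead 8.9
```

send_rows(targets=[[[0,0,0.2,0,1],[0,0,0.4,0,1],[0,0,0.5,0,1],[0,0,0.5,0,1]]])

```text
clock: 3.85
position: [514.5, -202.6, 6.1]
tool_rot: [-0.0, 0.783, 0.622, -0.0]
ft_force: [0.3, 0.7, -0.2]
grip_width: 0.998
grip_force: 0.0
```

The tip sits about 5 mm above the TCP height when open, so the tips are now at about 11 mm. Approaching and starting to push.

send_rows(targets=[[[0.5,0,0,0,1],[1.1,0,0,0,1],[1.7,0,0,0,1],[2.2,0,0,0,1],[2.7,0,0,0,1],[3.2,0,0,0,1],[3.7,0,0,-0.3,1],[4.2,0,0,-0.8,1]]])

```text
clock: 4.52
position: [524.2, -161.2, 6.3]
tool_rot: [0.0, 0.779, 0.627, 0.0]
ft_force: [-0.2, -0.2, 0.7]
grip_width: 1.0
grip_force: 0.0
```

send_rows(targets=[[[0.5,0,0,-0.6,1],[1.0,0,0,-1.2,1],[1.5,0,0,-1.8,1],[2.0,0,0,-2.4,1],[2.5,0,0,-3,1],[3.0,0,0,-3.6,1],[3.5,0,0,-4.2,1],[4.0,0,0,-4.8,1]]])

```text
clock: 5.18
position: [532.7, -122.2, 6.3]
tool_rot: [-0.0, 0.752, 0.66, 0.0]
ft_force: [-0.3, -0.0, 0.6]
grip_width: 0.999
grip_force: 0.1
```

```bash
cat >> h.py <<'E'
def look():
    go(543.1,34.4,15,1.505)
    I=imaging.snapshot('scene'); m={'scene':None}
    w=np.array(env.read_state()['position']); q=proj('scene',np.array([[w[0],w[1]+30,20]]))[0]
    m={'scene':mask('spindle','scene',q)}; cv2.imwrite('pics/l.png',cv2.resize(I[90:290,180:440,::-1],None,fx=3,fy=3))
    p,e=fit(m,tubepolys,[w[0],w[1]+30,-.15],True); d=p[:2]-[543.4,69.5]
    print(p.round(3),e,'in rest',(d@[.9978,-.0658]).round(1),(d@[.0658,.9978]).round(1),'skew',(p[2]+.066).round(3))
E
python3 -c "
from h import *
look()"
```

```text
t 5.18 pos [ 532.7 -122.2    6.3] ang 1.4407 tilt -1.0 F [-0.3 -0.   0.6]
tool cm [15.66 -1.   -0.87] yaw -3.69
spindle scene 4.084803399834985 1218
[ 5.39347e+02 -9.07990e+01 -2.40000e-01] 49.625 in rest 6.5 -160.2 skew -0.174
```

View pics/l.png

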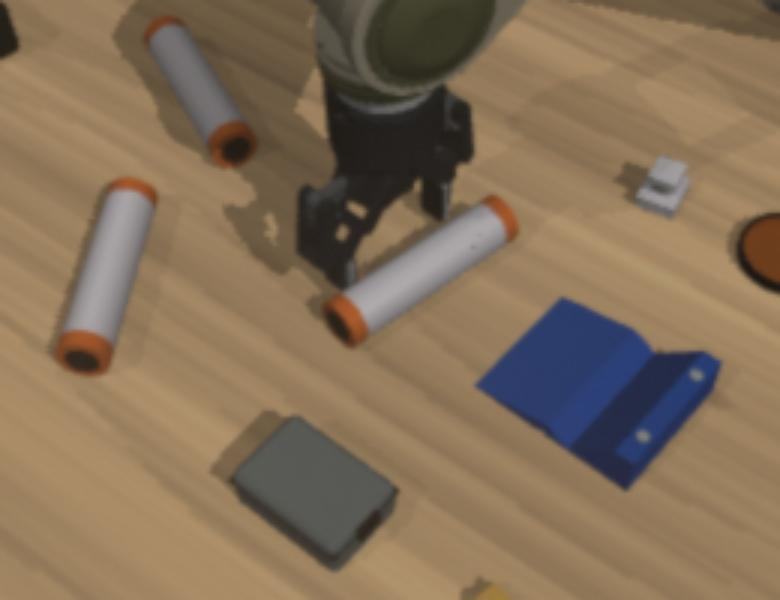

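Only the +x finger touched, so the tube rolled ahead to rest y of -160 with its skew unchanged at about -0.17. It has to turn, so I'll back off upward and then put one finger behind its +x end and one in front of its -x end, to push it round as a couple.

send_rows(targets=[[[-0.5,0,-0.5,0,1],[-0.5,0,-1.5,0,1],[-0.5,0,-2.5,0,1],[-0.5,0,-3.5,0,1],[-0.5,0,-4.5,0,1],[-0.5,0,-5,0,1]]])

```text
clock: 5.78
position: [532.5, -127.9, 58.4]
tool_rot: [0.001, 0.752, 0.659, 0.0]
ft_force: [0.3, 0.6, -0.5]
grip_width: 0.999
grip_force: 0.0
```

```bash
python3 -c "
from h import *
look();look()"
```

```text
t 5.78 pos [ 532.5 -127.9   58.4] ang 1.4395 tilt -1.0 F [ 0.3  0.6 -0.5]
tool cm [16.24 -1.08  4.32] yaw -3.75
spindle scene 9.723894734416804 1169
[ 5.41431e+02 -7.71990e+01 -2.30000e-01] 88.875 in rest 7.7 -146.5 skew -0.164
t 5.88 pos [ 532.4 -127.8   57.6] ang 1.4397 tilt -1.0 F [ 0.1 -0.7  0.4]
tool cm [16.23 -1.07  4.25] yaw -3.74
spindle scene 9.953910251824347 1193
[ 5.43173e+02 -7.75680e+01 -2.25000e-01] 74.1875 in rest 9.5 -146.8 skew -0.159
```

The tube has stopped at about (542, -77.5), yaw -0.228. I'll place the fork diagonally over it.

send_rows(targets=[[[0.8,0,0,7,1],[1.6,0.1,0,14,1],[2.4,0.1,0,21,1],[3.2,0.2,0,28,1],[4,0.3,0,35,1],[4.7,0.3,0,42,1],[5.1,0.3,0,49,1],[5.1,0.3,0,56,1]]])

```text
clock: 6.65
position: [541.3, -76.5, 55.6]
tool_rot: [-0.0, 0.974, 0.227, -0.001]
ft_force: [-0.1, 0.6, -0.9]
grip_width: 1.0
grip_force: 0.0
```

send_rows(targets=[[[0,0,0,1.6,1],[0,0,0,1.6,1],[0,0,0,1.6,1]]])

```text
clock: 6.9
position: [541.4, -77.4, 55.9]
tool_rot: [-0.0, 0.976, 0.216, -0.0]
ft_force: [-0.4, -0.5, 0.1]
grip_width: 1.0
grip_force: 0.0
```

```bash
python3 - <<'E'
from h import *
go(542.3,-77.4,6,.435)
I=imaging.snapshot('top'); M=mask('spindle','top',proj('top',np.array([[542,-77,18.]]))[0])
print(fit({'top':M},tubepolys,[542,-77,-.23],True))
cv2.imwrite('pics/t3.png',cv2.resize(I[150:300,220:420,::-1],None,fx=4,fy=4))
E
```

```text
t 6.9 pos [541.4 -77.4  55.9] ang 0.4359 tilt -1.0 F [-0.4 -0.5  0.1]
tool cm [0.09 0.04 4.99] yaw 0.05
spindle top 96.40671647552162 1109
(array([ 5.42085869e+02, -6.52642275e+01, -2.39276375e-01]), np.float64(2150.6875))
```

View pics/t3.png

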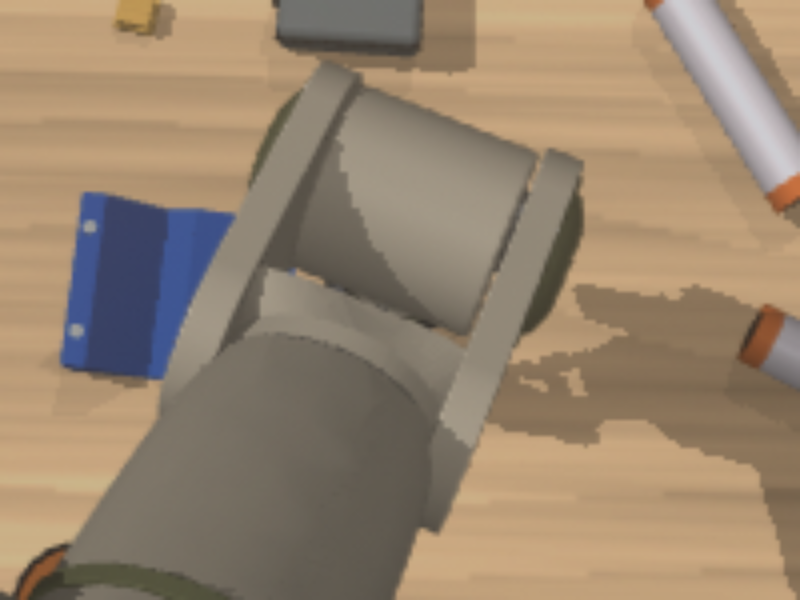

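The arm hides the tube in the top view, so I check numerically with the scene camera.

```bash
cat >> h.py <<'E'
def tube(p0,save=None):
    # scene fit; dark (gripper) pixels are ignored as possible occluders
    I=imaging.snapshot('scene'); m=mask('spindle','scene',proj('scene',np.array([[p0[0],p0[1],18.]]))[0])
    w=((I.max(2)>75)|(m>0)).astype(np.float32); S=np.array([10,10,.1])
    g=lambda q:(w*np.abs(render('scene',tubepolys(q*S),True)-m)).sum()
    r=minimize(g,np.array(p0)/S,method='Nelder-Mead',options=dict(initial_simplex=np.array(p0)/S+np.vstack([np.zeros(3),np.eye(3)]),xatol=.01,fatol=.5,maxiter=150))
    p=r.x*S; d=p[:2]-[543.4,69.5]
    print(p.round(3),r.fun,'in rest',(d@[.9978,-.0658]).round(1),(d@[.0658,.9978]).round(1),'skew',(p[2]+.066).round(3))
    if save: 
        im=I[:,:,::-1].copy(); cv2.polylines(im,[cv2.convexHull(proj('scene',tubepolys(p)[0]).round().astype(int))],1,(0,255,0))
        cv2.imwrite(save,cv2.resize(im[90:290,180:440],None,fx=3,fy=3))
E
python3 -c "
from h import *
tube([542,-77,-.23],'pics/s4.png')"
```

```text
spindle scene 5.7483238009429165 1062
[ 5.4259e+02 -7.7801e+01 -2.1400e-01] 134.0 in rest 8.9 -147.0 skew -0.148
```

View pics/s4.png

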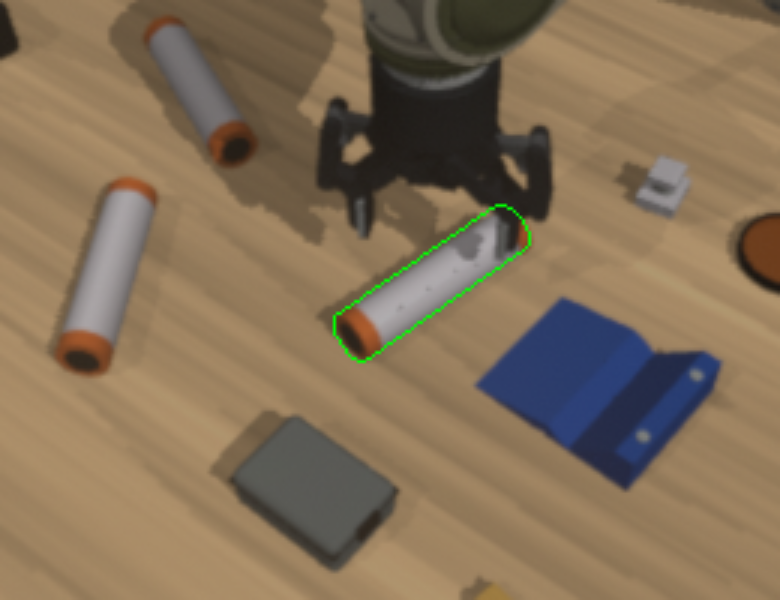

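The outline matches the tube at (542.5, -77.7), at rest, with the fork diagonal above it. Descending.

send_rows(targets=[[[0.1,0,1,0,1],[0.1,0,2,0,1],[0.1,0,2.6,0,1],[0.1,0,3,0,1]]])

```text
clock: 7.43
position: [541.9, -76.9, 24.8]
tool_rot: [-0.001, 0.976, 0.216, -0.001]
ft_force: [0.1, -0.1, -0.5]
grip_width: 1.006
grip_force: 0.0
```

send_rows(targets=[[[0,0,0.7,0,1],[0,0,1.4,0,1],[0,0,1.9,0,1],[0,0,1.9,0,1]]])

```text
clock: 7.77
position: [542.0, -76.9, 6.2]
tool_rot: [-0.0, 0.977, 0.215, -0.001]
ft_force: [0.6, 0.7, 0.7]
grip_width: 1.002
grip_force: 0.0
```

```bash
python3 -c "
from h import *
go(542.3,-77.4,6,.435);tube([542,-77,-.23])"
```

```text
t 7.77 pos [542.  -76.9   6.2] ang 0.4344 tilt -1.0 F [0.6 0.7 0.7]
tool cm [0.   0.06 0.02] yaw -0.04
spindle scene 10.165078957484429 896
[ 5.42058e+02 -7.70380e+01 -2.29000e-01] 74.625 in rest 8.3 -146.3 skew -0.163
```

Now turn: about 13° free, then about 11° pushing the tube round.

send_rows(targets=[[[0,0,0,-3,1],[0,0,0,-6,1],[0,0,0,-9,1],[0,0,0,-12,1],[0,0,0,-15,1],[0,0,0,-18,1],[0,0,0,-20,1],[0,0,0,-20,1]]])

```text
clock: 8.53
position: [542.7, -77.1, 7.7]
tool_rot: [0.0, 0.924, 0.382, 0.0]
ft_force: [-0.8, 0.8, 0.4]
grip_width: 1.0
grip_force: 0.0
```

```bash
python3 -c "
from h import *
go(542.3,-77.4,6,.868);tube([542,-77,-.15])"
```

```text
t 8.53 pos [542.7 -77.1   7.7] ang 0.7846 tilt -1.0 F [-0.8  0.8  0.4]
tool cm [-0.05 -0.01  0.17] yaw -4.78
spindle scene 9.163085219386588 962
[ 5.43136e+02 -7.88340e+01 -1.10000e-01] 48.0625 in rest 9.5 -148.0 skew -0.044
```

The skew is down to -0.04. I turn 6° more, so the remaining roll also brings the tube back to centre, then ease off.

send_rows(targets=[[[0,0,0,-2,1],[0,0,0,-4,1],[0,0,0,-6,1],[0,0,0,-6,1],[0,0,0,-4,1],[0,0,0,0,1],[0,0,0,6,1],[0,0,-0.5,6,1]]])

```text
clock: 9.3
position: [542.1, -76.9, 11.9]
tool_rot: [-0.0, 0.944, 0.33, -0.001]
ft_force: [-0.2, 0.1, -0.3]
grip_width: 0.997
grip_force: 0.0
```

send_rows(targets=[[[0,0,-1.2,0,1],[0,0,-2.4,0,1],[0,0,-3.6,0,1],[0,0,-4.8,0,1],[0,0,-5,0,1]]])

```text
clock: 9.72
position: [543.4, -77.3, 64.5]
tool_rot: [0.001, 0.943, 0.334, 0.001]
ft_force: [0.4, -0.3, 1.1]
grip_width: 0.998
grip_force: 0.0
```

```bash
python3 -c "
from h import *
tube([542,-77,-.05])
go(538,-130,60,1.55);tube([542,-77,-.05])"
```

```text
spindle scene 4.340968264928226 1215
[ 5.4359e+02 -8.0008e+01 -2.2000e-02] 102.375 in rest 10.0 -149.2 skew 0.044
t 9.82 pos [542.7 -77.1  62.8] ang 0.6799 tilt -1.0 F [-0.6 -1.1  0.3]
tool cm [-3.69  3.82  0.28] yaw -49.85
spindle scene 3.7140575826931914 1103
[ 5.40975e+02 -7.92370e+01 -9.00000e-03] 89.25 in rest 7.4 -148.6 skew 0.057
```

Skew is now about +0.05, as intended. Moving the fork back behind the tube.

send_rows(targets=[[[-0.5,0.5,0,-7,1],[-1,1,0,-14,1],[-1.5,1.6,0,-21,1],[-2,2.2,0,-28,1],[-2.6,2.8,0,-35,1],[-3.2,3.4,0,-42,1],[-3.6,3.9,0,-49,1],[-3.6,3.9,0,-50,1]]])

```text
clock: 10.58
position: [538.7, -130.9, 61.5]
tool_rot: [-0.0, 0.713, 0.702, -0.0]
ft_force: [-0.2, 0.5, -0.3]
grip_width: 1.002
grip_force: 0.0
```

send_rows(targets=[[[0,0,1,0,1],[0,0,2,0,1],[0,0,3,0,1],[0,0,4,0,1],[0,0,5,0,1],[0,0,5.5,0,1],[0,0,5.5,0,1]]])

```text
clock: 11.17
position: [538.4, -129.6, 5.8]
tool_rot: [-0.001, 0.714, 0.7, -0.0]
ft_force: [-0.0, -0.2, 0.2]
grip_width: 1.004
grip_force: 0.0
```

```bash
python3 -c "
from h import *
go(541.5,-130,6,1.555);tube([542,-77,-.05],'pics/s5.png')"
```

```text
t 11.17 pos [ 538.4 -129.6    5.8] ang 1.5512 tilt -1.0 F [-0.  -0.2  0.2]
tool cm [-0.03  0.31 -0.02] yaw -0.22
spindle scene 1.182970441511296 1235
[ 5.41538e+02 -7.89610e+01 -1.20000e-02] 63.75 in rest 7.9 -148.3 skew 0.054
```

View pics/s5.png

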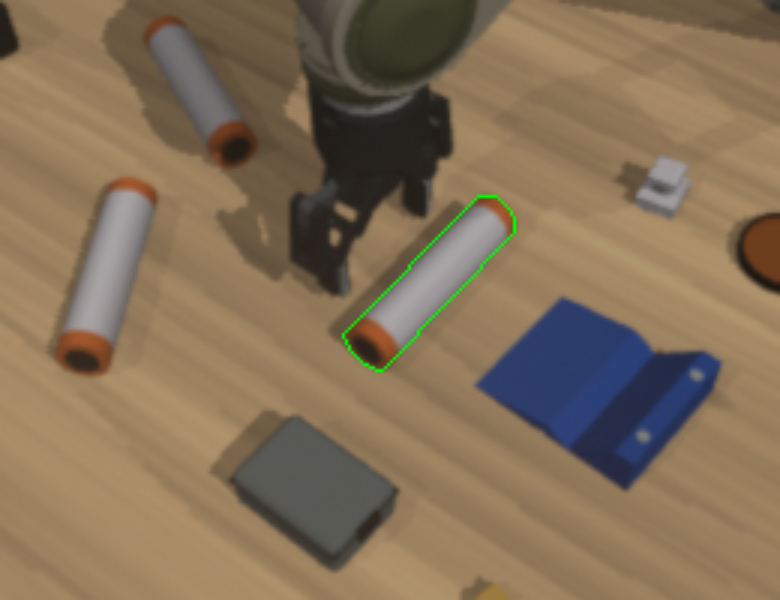

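The tube is centred enough ahead of a parallel fork. Pushing straight.

send_rows(targets=[[[0.4,0,0,0,1],[0.9,0,0,0,1],[1.4,0,0,0,1],[1.8,0,0,0,1],[2.2,0,0,0,1],[2.7,0,0,0,1],[3.2,0,0,0,1],[3.7,0,0,0,1]]])

```text
clock: 11.93
position: [539.7, -92.5, 7.3]
tool_rot: [0.0, 0.714, 0.7, 0.0]
ft_force: [-0.4, -0.2, 0.5]
grip_width: 0.998
grip_force: 0.1
```

send_rows(targets=[[[0.5,0,0,0,1],[1.0,0,0,0,1],[1.5,0,0,0,1],[2,0,0,0,1],[2.5,0,0,0,1],[3.0,0,0,0,1],[3.5,0,0,0,1],[4.0,0,0,0,1]]])

```text
clock: 12.6
position: [540.5, -52.5, 7.3]
tool_rot: [-0.0, 0.714, 0.7, -0.0]
ft_force: [0.4, -0.7, -0.2]
grip_width: 1.001
grip_force: 0.1
```

```bash
python3 -c "
from h import *
go(543.1,34.4,16,1.505);tube([542,-15,-.02],'pics/s6.png')"
```

```text
t 12.6 pos [540.5 -52.5   7.3] ang 1.5514 tilt -1.0 F [ 0.4 -0.7 -0.2]
tool cm [ 8.69  0.1  -0.87] yaw 2.66
spindle scene 5.473025601498476 1242
[ 5.43747e+02 -2.54890e+01 -1.70000e-02] 54.9375 in rest 6.6 -94.8 skew 0.049
```

Contact is flush: tube at rest y -95, x +6.6, skew 0.05. Now up the ramp, with the fingers rising as it climbs.

send_rows(targets=[[[0.5,0,0,0,1],[1.0,0,0,0,1],[1.5,0,-0.1,0.2,1],[2,0,-0.2,0.5,1],[2.5,0,-0.3,0.8,1],[3.0,0,-0.4,1.1,1],[3.5,0,-0.5,1.4,1],[4.0,0,-0.6,1.7,1]]])

```text
clock: 13.37
position: [541.3, -12.6, 13.5]
tool_rot: [0.0, 0.724, 0.689, -0.0]
ft_force: [-0.6, -2.9, 2.2]
grip_width: 1.0
grip_force: 1.2
```

send_rows(targets=[[[0.5,0,-0.1,0.2,1],[1.0,0,-0.2,0.4,1],[1.5,0,-0.3,0.6,1],[2,0,-0.4,0.8,1],[2.5,0,-0.5,1,1],[3.0,0,-0.5,1,1],[3.5,0,-0.5,1,1],[4.0,0,-0.6,1,1]]])

```text
clock: 14.03
position: [543.0, 27.7, 19.1]
tool_rot: [-0.0, 0.73, 0.683, -0.0]
ft_force: [-0.3, -0.4, 0.3]
grip_width: 0.997
grip_force: 0.0
```

send_rows(targets=[[[0.4,0,0,0,1],[0.7,0,0,0,1],[0.7,0,0,0,1],[0.7,0,0,0,1]]])

```text
clock: 14.37
position: [543.6, 34.1, 19.2]
tool_rot: [-0.0, 0.73, 0.683, -0.0]
ft_force: [0.4, 0.4, 1.0]
grip_width: 0.997
grip_force: 0.0
```

```bash
sed -i "s/def tube(p0,save=None):/def tube(p0,save=None,z=18):/; s/tubepolys(q\*S),True)-m)).sum()/tubepolys(q*S,z),True)-m)).sum()/; s/tubepolys(p)\[0\]/tubepolys(p,z)[0]/" h.py; python3 -c "
from h import *
go(543.1,34.4,16,1.505);tube([543,66,-.06],'pics/s7.png',24.5)"
```

```text
t 14.37 pos [543.6  34.1  19.2] ang 1.5046 tilt -1.0 F [0.4 0.4 1. ]
tool cm [ 0.03 -0.05  0.32] yaw -0.02
spindle scene 1.911335649721249 1435
[ 5.4716e+02  6.5163e+01 -6.7000e-02] 66.75 in rest 4.0 -4.1 skew -0.001
```

View pics/s7.png

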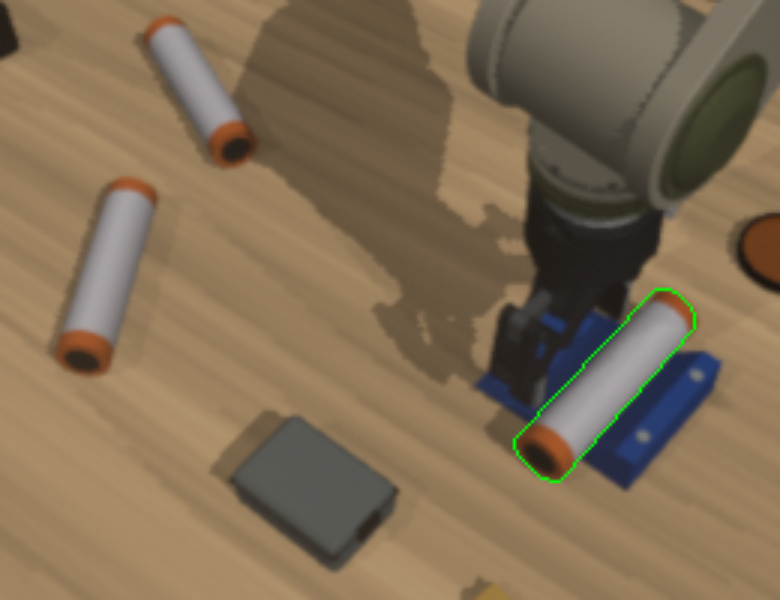

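The tube lies in the groove at the seat: x +4.0, y -4.1, skew about 0. It sticks out about 21 and 29 mm. Backing off and up.

send_rows(targets=[[[-0.5,0,0,0,1],[-1.5,0,-0.2,0,1],[-3,0,-0.5,0,1],[-4.5,0,-2,0,1],[-6,0,-4.5,0,1],[-8,0,-7.5,0,1],[-10,0,-10.5,0,1],[-12,0,-13,0,1]]])

```text
clock: 15.13
position: [535.4, -87.8, 151.6]
tool_rot: [0.001, 0.73, 0.683, 0.0]
ft_force: [0.5, 0.9, 0.5]
grip_width: 1.001
grip_force: 0.0
```

send_rows(targets=[[[-2,0,-1,0,1],[-3,0,-2,0,1],[-3,0,-2,0,1],[-3,0,-2,0,1],[-3,0,-2,0,1],[-3,0,-2,0,1],[-3,0,-2,0,1],[-3,0,-2,0,1]]])

```text
clock: 15.8
position: [533.6, -115.2, 168.8]
tool_rot: [-0.0, 0.73, 0.683, -0.0]
ft_force: [0.1, 0.8, -0.4]
grip_width: 0.999
grip_force: 0.0
```

```bash
python3 -c "
from h import *
tube([547,65,-.06],None,24.5);tube([547,65,-.06],None,24.5);go(543,34,16,1.505);print(np.abs(env.read_state()['qd']).max())
print(job.finish_job())"
```

```text
spindle scene 0.7189356851124539 1372
[ 5.47153e+02  6.51040e+01 -5.80000e-02] 66.1875 in rest 4.0 -4.1 skew 0.008
spindle scene 0.39593393356409584 1461
[ 5.48147e+02  6.55110e+01 -7.40000e-02] 73.75 in rest 5.0 -3.7 skew -0.008
t 16.0 pos [ 533.7 -115.6  169.2] ang 1.5047 tilt -1.0 F [-0.2  0.4  0.5]
tool cm [14.98 -0.06 15.32] yaw -0.02
0.0013741918532973443
the job is handed in; nothing more can be done
None
```

The tube now lies still in the V-rest's groove, within about 1 mm of the fully-down position and sticking out about 20 and 30 mm past the ends; it was only pushed, the fingers stayed clear of the other items, the hand is clear, and the job was handed in at 16 s.

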